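Open the push-and-turn bottle of boot cleaner

ROBOT

A 6-joint arm with a two-finger parallel gripper is mounted at the origin on the work surface. World frame = base frame: x ahead of the robot, y to its left, z up, the work surface at z = 0. Lengths are in m, angles in rad, forces in N, time in s.
With the tool pointing down it reaches from about 0.275 to 0.85 m from the base axis. Payload 19 kg.
Tool frame: the origin (TCP) lies midway between the tips of the shut fingers; the grasp point (between the pads) lies robot.grip_point_offset behind it (robot.grip_point_offset is the distance from the TCP to the grasp point, in m); z points along the fingers, y is the line along which they close (so a half turn about z gives the same grasp; the last joint's range is limited). The gripper opens to 85 mm and grips with 20 to 120 N. Pads are 22 mm wide; open, the fingers measure 114 mm over their backs; the gripper's body (76 mm by 85 mm) begins 54 mm behind the grasp point. The pads swing forward as they close: fully open they stand 13 mm farther back than shut.
Start: joints at [0.98, 0.15, 1.437, -0, 1.554, -0.134], TCP at [0.254, 0.516, 0.231] pointing down, gripper open.
Joint ranges: [-2.8, 2.8], [-0.68, 2.1], [0.12, 2.68], [-1.39, 4.53], [0.16, 2.79], [-2.81, 2.81]. Speed limits (rad/s): [1.89, 1.89, 2.22, 3.01, 3.01, 3.01].

INTERFACE

Orientations are given as a rotation vector (axis times angle).
In Python, from rig import robot, solve_ik, sensors, vision, job gives the robot as it stands. Calls block until the motion is done:
- robot.move_pose(position, orientation): joint-space move of the TCP to a pose.
- robot.servo_line(position, orientation=None, max_speed=0.15, contact_N=None): straight line of the TCP; orientation=None keeps the orientation; max_speed is the mean speed in m/s. With contact_N (N) it stops when the force on the tool has changed by that much, and returns True; else False.
- robot.move_j(angles): joint-space move.
- robot.gripper_to(opening, grip_force=None): finger opening in m; grip_force is the grip in N (None keeps the last); returns when the fingers have stopped.
- robot.pause(seconds).
- solve_ik(position, orientation): joint angles nearest the present ones, or None.
- sensors.observe(): the state.
- vision.capture(name): name is "side" or "top" or "wrist"; returns the picture (420x560x3 uint8, blue, green, red); there is no depth.
- vision.calibration(name): a dict with "K" (3x3 intrinsics, pixels), "R" (3x3) and "t" (3): a world point X has camera coordinates R X + t; the wrist camera has in their place "hand_eye" (4x4, takes a point from camera to tool coordinates, whose origin is the TCP and whose axes are the flange's). Camera axes: x right, y down, z forward; pixel columns grow to the right and rows downward; lengths in m; the calibration is good to about 2 mm. A picture is of the moment at which its call begins: read the wrist's pose just before it. calibration takes no time and is no camera call.
A pose or a line that the arm cannot do raises robot.IKError and nothing moves.
- job.finish_job(): hands the job in; it is judged then, once.
Trained networks look in the newest picture that a camera, given by its name, has taken for a name from the list of things; names that differ only in an ending like _2 or _b are one class to them, and where a whole thing is asked for, a point or a joint stands for the part that bears it (a point fixed in the world has none). Each returns a list of dicts, best first, with "confidence" (0 to 1); they miss things now and then, are a little off and sometimes report something else, mostly with a low value. They report only what shows in the picture. A call takes as long as a camera call. They do not tell look-alikes from the thing itself.
- vision.look_for(camera, thing): "bbox" ([left, top, right, bottom] in pixels, round what is visible of it).
- vision.cut_out(camera, thing): "mask" (420x560 bool, what is visible of it) and "bbox" ([left, top, right, bottom] in pixels, round what is visible of it).
- vision.tip_of(camera, thing): "centre" ([column, row] in pixels: a listed point, or the origin of a listed thing).
The state is a dict: "time_s": time; "q": joint angles; "joint_vel": joint speeds; "tau": joint torques, N m; "tcp_pos": TCP position; "ee_rot": TCP orientation; "force": force on the tool from outside, world axes, zero at the start; "wrist_torque": the same for the moment, N m; "finger_gap": finger opening in m; "gripper_force": force on a finger pad.
Only numpy, scipy, OpenCV 4.12 (cv2) and the standard library are available. Lean on these libraries where they do the work, as an engineer would, in place of code of your own. Each camera call takes 0.05 s, during which the arm holds its last target. There are 200 camera calls.

TASK

The square bottle of boot cleaner stands in its steel holder with the transport lock pulled across its cap: slide the lock by its knob all the way to its far end stop and leave it there. Then press the push-and-turn safety cap down, twist it anticlockwise while it is down until it comes free, and lift it straight up. Finish still holding the cap in the gripper, upright and still, about ten centimetres above the open bottle, without shifting any of the other things on the bench.

Things in the scene. Friction and masses are not known exactly. Their poses are not given: they have to be found in the camera images.
- holder: (All sizes in mm.) Galvanised holder screwed to the bench, with the square white bottle (80 x 80) wedged in it, immovable. Origin on the bench under the bottle's axis; z up. Guide rail along its y axis on the robot's side: x = -61, top at z = 96, y = -44 to 142. The bottle's shoulder slopes from radius 36 at z = 98 to the neck, radius 18, at z = 116
- bottle_mouth (a point): Centre of the neck's rim, 155 above the bench on the bottle's axis; axes as the holder's. How the cap comes off: it is sprung, 5 N starts it down, it bottoms 5.5 lower at 10 N and must be at least 3 down (4 to 5.5 is good) to turn. Held down it turns anticlockwise seen from above; from 45 to 90 degrees of turn (65 is good) it is free and lifts straight off
- lock (a joint): Transport lock, a bent steel strap 44 wide that slides on the rail along the holder's +y: 0 = across the cap, 0.095 m = far end stop, clear of the bottle. Starts at 0 to 0.012, stays where left, takes 3 N to slide. Its top plate (z = 172.5 to 175.5, x = -70 to 12 in the holder's frame) lies 8 above the cap, so the cap cannot be gripped before the lock is slid away
- lock_knob (a point): Centre of the lock's upright round ribbed knob, 20 across, 30 tall, standing on the top plate; this point is 15 above the plate and moves with the lock (in the holder's frame x = -45, y = the joint value, z = 190.5)
- cap_center (a point): Centre (half-way up) of the round ribbed white push-and-turn cap, 54 across, 34 tall, 25 g; z up along its axis. It starts locked on the bottle, this point 147.5 above the bench, its x axis along the holder's. Below its skirt the bare neck leaves some 15 free for fingertips
- tin_flat_mid (a point): Flat closed steel tin, 87 across, 26 tall; the point is half-way up on its axis. Not part of the job
- tin_tall_mid (a point): Taller closed brass-coloured tin, 75 across, 65 tall; the point is half-way up on its axis. Not part of the job
- torch_mid (a point): Small yellow torch lying on its side, 103 long, 42 wide, 40 tall; the point is half-way up at mid-length. Not part of the job
- spray_mid (a point): Slim round white bottle with a narrow plain cap, 54 across, 175 tall, standing near the holder; the point is half-way up on its axis. Not part of the job
- tub_mid (a point): Round green plastic tub, 216 across the rim, 140 tall over its handles; the point is half-way up on its axis. Not part of the job
- brush_mid (a point): Beech brush lying on its bristles, 155 long, 48 wide, 42 tall; the point is half-way up at mid-length. Not part of the job
- jar_mid (a point): Small amber glass jar with a steel lid, 60 across, 55 tall; the point is half-way up on its axis. Not part of the job
Mind the look-alikes: they are no part of the job. What is shaped like the part that bears cap_center but orange or yellow is not meant.

How it is judged:
On the way, in this order (a step that is already met when the one before it is completed fails the run):
1. the transport lock is slid to its far end stop (value of joint lock above 0.091 m), for 0.2 s.
2. the cap is pressed down on the bottle (z of cap_center in the frame of holder below 0.1445 m), for 0.1 s.
3. the cap is turned out of its lock while on the bottle (angle between the x axis of cap_center and the x axis of holder, either way round above 0.6 rad and z of cap_center in the frame of holder below 0.1625 m), for 0.05 s.
At the end, for the whole second after the job is handed in: The lock is at its far end stop (within 6 mm). The cap is held by the gripper's fingers (over 1 N), still, touching nothing of bottle or holder, 60 to 160 mm above where it sat, within 30 mm of the bottle's axis sideways, and upright within 0.3 rad (value of joint lock above 0.089 m and z of cap_center in the frame of holder between 0.2075 and 0.3075 m and horizontal distance between cap_center and bottle_mouth below 0.03 m and angle between cap_center's own z axis and vertical below 0.3 rad and contact force between the fingers and cap above 1 N and contact force between cap and holder below 0.1 N and linear speed of cap below 0.03 m/s); the arm keeps its last pose, push and grip.
It fails at once if one of the other things on the bench is shifted by more than 25 mm (distance of any of tin_flat_mid, tin_tall_mid, torch_mid, spray_mid, tub_mid, brush_mid, jar_mid from where it was at the start of the episode above 0.025 m).
It also fails if it takes over 48 s, if anything falls off the work surface, if the arm or the gripper's body presses on something with over 40 N, if the wrist force passes 120 N, or if a joint passes its speed limit or range.

## Working session

There is one attempt and no reset: what is moved stays moved. The work goes in short steps, each a Python script; the robot and the scene stay as the last script left them, time stands still between calls to the robot, and variables do not carry over. Pictures are saved under pics/ and viewed, at most 10 in all, crops included, and the job is handed in when it is done.

```bash
ls; mkdir -p pics
cat > h.py <<'E'
import numpy as np, cv2
from scipy.spatial.transform import Rotation as Rt
from rig import robot, solve_ik, sensors, vision, job
def P(name,obs=None):
    c=vision.calibration(name); K=np.array(c['K'])
    if name!='wrist': R=np.array(c['R']); t=np.array(c['t'])
    else:
        H=np.array(c['hand_eye']); T=np.eye(4); T[:3,:3]=Rt.from_rotvec(obs['ee_rot']).as_matrix(); T[:3,3]=obs['tcp_pos']
        W=np.linalg.inv(T@H); R=W[:3,:3]; t=W[:3,3]
    return K@np.c_[R,t]
def tri(Ps,uvs):
    A=[]
    for p,(u,v) in zip(Ps,uvs): A+= [u*p[2]-p[0], v*p[2]-p[1]]
    A=[a/np.linalg.norm(a[:3]) for a in A]
    A=np.array(A); return np.linalg.lstsq(A[:,:3],-A[:,3],rcond=None)[0]
def proj(p,X):
    q=p@np.r_[X,1]; return q[:2]/q[2]
E
python3 - <<'E'
from h import *
np.set_printoptions(precision=3,suppress=True)
o=sensors.observe(); print(o, robot.grip_point_offset)
ims=[]
D={}
for c in ['side','top','wrist']:
    im=vision.capture(c); cv2.imwrite(f'pics/{c}0.png',im)
    for n in ['lock_knob','cap_center','holder','bottle_mouth','spray_mid']:
        r=vision.tip_of(c,n); print(c,n,[(np.round(x['centre']),round(x['confidence'],2)) for x in r[:4]])
        if r: D[c,n]=r[0]['centre']
for n in ['lock_knob','cap_center','holder','spray_mid']:
    if ('side',n) in D and ('top',n) in D: print(n,tri([P('side'),P('top')],[D['side',n],D['top',n]]))
a=cv2.imread('pics/side0.png');b=cv2.imread('pics/top0.png')
cv2.imwrite('pics/st.png',cv2.resize(np.vstack([a,b]),None,fx=.71,fy=.71))
E
```

```text
pics
{'time_s': 0.0, 'q': array([ 0.98 ,  0.151,  1.438,  0.   ,  1.554, -0.134]), 'joint_vel': array([ 0.   , -0.   , -0.   ,  0.001, -0.001,  0.   ]), 'tau': array([  0.002, -71.306, -57.088,   0.   ,   0.009,  -0.   ]), 'tcp_pos': array([0.254, 0.516, 0.231]), 'ee_rot': array([-0.711, -3.06 ,  0.002]), 'force': array([0.437, 0.103, 0.081]), 'wrist_torque': array([-0.008, -0.015, -0.011]), 'gripper_force': 0.0, 'finger_gap': 0.08541456670318928} 0.0187
side lock_knob [(array([277., 221.]), 0.81)]
side cap_center [(array([239., 308.]), 0.85), (array([216., 272.]), 0.79), (array([291., 230.]), 0.52)]
side holder [(array([291., 277.]), 0.9)]
side bottle_mouth [(array([294., 229.]), 0.88)]
side spray_mid [(array([343., 272.]), 0.85)]
top lock_knob [(array([319., 217.]), 0.95)]
top cap_center [(array([308., 268.]), 0.63), (array([314., 205.]), 0.54)]
top holder [(array([309., 211.]), 0.59)]
top bottle_mouth [(array([315., 203.]), 0.74)]
top spray_mid [(array([341., 177.]), 0.79)]
wrist lock_knob []
wrist cap_center []
wrist holder []
wrist bottle_mouth []
wrist spray_mid []
lock_knob [ 0.573 -0.133  0.183]
cap_center [ 0.451 -0.114 -0.123]
holder [ 0.623 -0.116 -0.01 ]
spray_mid [ 0.73  -0.22   0.084]
```

View pics/top0.png

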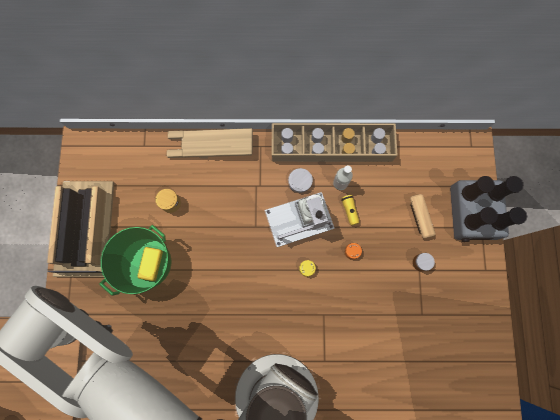

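View pics/side0.png

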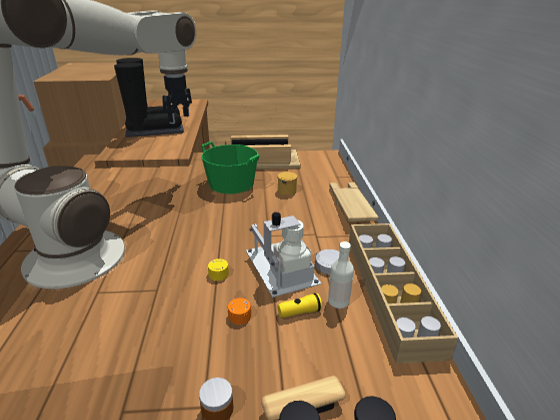

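The lock, knob and white cap under the plate are at top (314,205) and side (291,230). The look-alikes are an orange cap at top (354,251) / side (239,308) and a yellow one at top (308,268) / side (216,272). The white cap on the bottle in the holder is the one meant. Next I take two wrist views from above.

```bash
cat >> h.py <<'E'
def ori(psi): return (Rt.from_euler('z',psi)*Rt.from_euler('x',np.pi)).as_rotvec()
E
python3 - <<'E'
from h import *
np.set_printoptions(precision=4,suppress=True)
H=np.array(vision.calibration('wrist')['hand_eye']); print(H)
o=sensors.observe(); p=np.array(o['tcp_pos'])
robot.servo_line(p+[0,0,.12],max_speed=.2)
psi=np.radians(13); R=Rt.from_rotvec(ori(psi)).as_matrix()
tgt=np.array([.60,-.125,.17]); views={}
for k,(dx,dy,d) in enumerate([(-.03,-.04,.30),(-.03,.08,.30)]):
    cam=tgt+[dx,dy,d]
    # tcp so that camera sits at cam
    pos=cam-R@H[:3,3]
    if pos[2]<.3: pos[2]=.3
    print('tcp',pos)
    robot.move_pose(pos,ori(psi)); robot.pause(.3)
    o=sensors.observe(); im=vision.capture('wrist'); cv2.imwrite(f'pics/w{k}.png',im)
    for n in ['lock_knob','cap_center','holder','bottle_mouth','spray_mid']:
        r=vision.tip_of('wrist',n); print(k,n,[(np.round(x['centre'],1),round(x['confidence'],2)) for x in r[:4]])
        views.setdefault(n,[]).append((P('wrist',o),r[0]['centre']) if r else None)
for n,v in views.items():
    v=[x for x in v if x]
    if len(v)==2: X=tri(*zip(*v)); print(n,X,[proj(a,X)-b for a,b in v])
print(sensors.observe()['time_s'],sensors.observe()['q'])
a=cv2.imread('pics/w0.png');b=cv2.imread('pics/w1.png')
cv2.imwrite('pics/ww.png',cv2.resize(np.hstack([a,b]),(800,300),interpolation=cv2.INTER_AREA))
E
```

```text
[[-0.0005 -0.9583 -0.2858  0.0725]
 [ 1.     -0.0002 -0.0009  0.0007]
 [ 0.0008 -0.2858  0.9583 -0.1416]
 [ 0.      0.      0.      1.    ]]
tcp [ 0.4992 -0.1806  0.3284]
0 lock_knob [(array([248.6, 102.1]), 0.72), (array([251.1,  55.4]), 0.59)]
0 cap_center [(array([225.9, 213.5]), 0.86), (array([478.4, 254.2]), 0.67), (array([335.8, 196.7]), 0.63)]
0 holder [(array([262.1,  77.1]), 0.86), (array([247.3, 103.6]), 0.31)]
0 bottle_mouth [(array([249.4,  56.9]), 0.9)]
0 spray_mid []
tcp [ 0.4992 -0.0606  0.3284]
1 lock_knob [(array([377.9, 135.9]), 0.79)]
1 cap_center [(array([301.1, 227. ]), 0.9), (array([409.1, 215. ]), 0.68), (array([346. ,  95.4]), 0.38)]
1 holder [(array([340.9,  94.6]), 0.86)]
1 bottle_mouth [(array([369.5,  86.3]), 0.75)]
1 spray_mid [(array([482.2,  13.2]), 0.83)]
lock_knob [ 0.5761 -0.1297  0.1839] [array([-0.3198,  1.3452]), array([ 0.3326, -1.2336])]
cap_center [ 0.4153 -0.1065  0.0111] [array([ 0.2528, -1.3426]), array([-0.2387,  1.3256])]
holder [ 0.6215 -0.1185 -0.0188] [array([ 0.1768, -0.9291]), array([-0.1773,  0.8789])]
bottle_mouth [ 0.6183 -0.1184  0.147 ] [array([ 0.0631, -0.3149]), array([-0.0648,  0.2861])]
6.0167 [-0.2744 -0.0153  1.4206  0.      1.7363  1.0697]
```

View pics/ww.png

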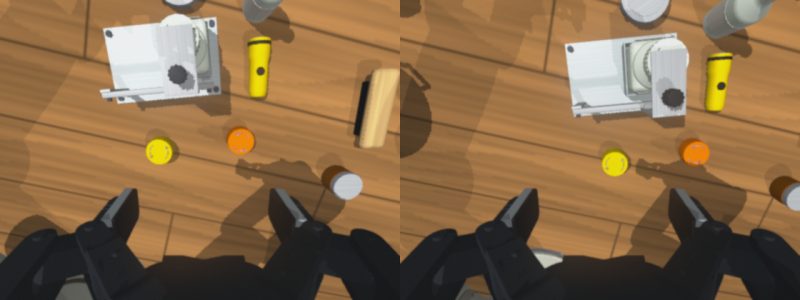

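The knob, rail and white cap (w1, near half-size (669,55)) are clear; the yellow and orange caps stand on the bench and are not meant. The enlarged crop will confirm this and give me the yaw from the rail edges.

Run:
```python
from h import *
im=cv2.imread('pics/w1.png')[30:180,220:420]
cv2.imwrite('pics/c1.png',cv2.resize(im,None,fx=4,fy=4,interpolation=cv2.INTER_CUBIC))
o=sensors.observe(); Pw=P('wrist',o); Pi=np.linalg.inv(Pw[:,:3]); C=-Pi@Pw[:,3]
g=cv2.cvtColor(cv2.imread('pics/w1.png'),cv2.COLOR_BGR2GRAY)[30:180,220:420]
for l in cv2.createLineSegmentDetector().detect(g)[0][:,0]:
    L=np.hypot(l[2]-l[0],l[3]-l[1])
    if L>35:
        q=[]
        for u,v in [(l[0]+220,l[1]+30),(l[2]+220,l[3]+30)]:
            d=Pi@[u,v,1]; q.append((C+d*(.09-C[2])/d[2])[:2])
        e=q[1]-q[0]; print(np.round(l),round(L),'dir deg mod90',round(np.degrees(np.arctan2(e[1],e[0]))%90,1))
```

```text
[133. 134. 179. 130.] 47 dir deg mod90 18.1
[ 59. 129. 116. 124.] 56 dir deg mod90 17.4
[ 10.  30.  21. 117.] 87 dir deg mod90 18.3
[166.  15.  12.  31.] 155 dir deg mod90 18.2
[132.  57. 133. 134.] 77 dir deg mod90 17.5
[92. 88. 89. 33.] 55 dir deg mod90 18.0
[180. 129. 181.  67.] 63 dir deg mod90 18.3
[112. 115.  34. 122.] 78 dir deg mod90 17.7
[99. 99. 95. 32.] 68 dir deg mod90 18.3
[109.  25. 157.  20.] 48 dir deg mod90 18.4
[ 49. 117. 109. 112.] 60 dir deg mod90 17.9
[ 92.  34.  96. 101.] 66 dir deg mod90 18.0
[128. 133.  62. 139.] 66 dir deg mod90 18.0
```

View pics/c1.png

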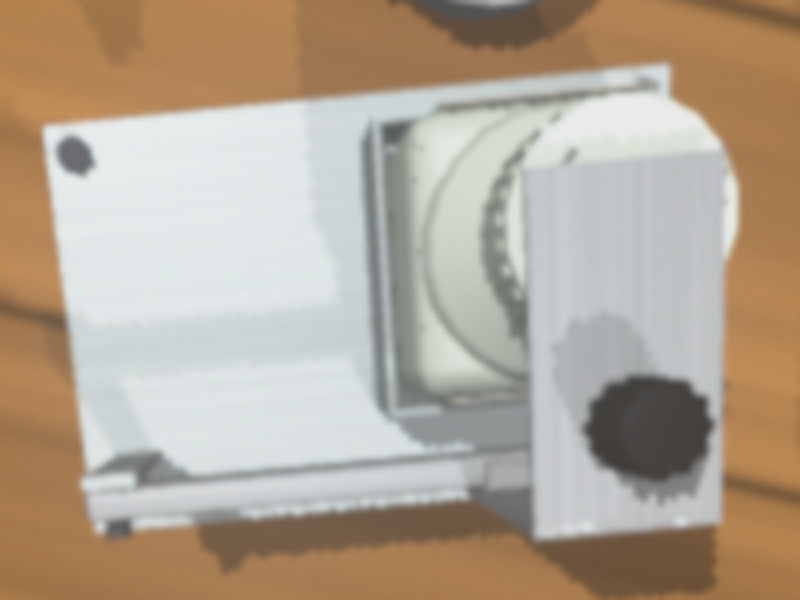

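The crop shows the white ribbed cap under the strap's plate and the black knob on it at (650,428), with the rail running to the left. Holder yaw is 18.0°. Now I grip the knob and slide it.

Run:
```python
from h import *
np.set_printoptions(precision=4,suppress=True)
y=np.radians(18); ey=np.array([-np.sin(y),np.cos(y),0]); O=ori(y)
k=np.array([.576,-.1300,.181])
robot.move_pose(k+[0,0,.06],O)
print(robot.servo_line(k,max_speed=.08,contact_N=12))
robot.gripper_to(.010,30)
o=sensors.observe(); print(o['finger_gap'],o['gripper_force'],o['force'],o['time_s'],o['tcp_pos'])
p=np.array(o['tcp_pos'])
print('stop',robot.servo_line(p+ey*.106,max_speed=.06,contact_N=18))
robot.pause(.3)
o=sensors.observe(); d=np.array(o['tcp_pos'])-p; print('moved',d@ey,o['force'],o['finger_gap'],o['time_s'])
```

```text
False
0.019041334529539593 29.262242317199707 [-0.8326  0.6464  3.3077] 8.1333 [ 0.5761 -0.13    0.1812]
stop True
moved 0.09205627591261967 [ 2.012  -7.2928  4.1096] 0.018958045352400775 9.8167
```

Run:
```python
from h import *
np.set_printoptions(precision=4,suppress=True)
y=np.radians(18); ex=np.array([np.cos(y),np.sin(y),0]); ey=np.array([-np.sin(y),np.cos(y),0]); O=ori(y)
H=np.array(vision.calibration('wrist')['hand_eye']); R=Rt.from_rotvec(O).as_matrix()
p=np.array(sensors.observe()['tcp_pos']); print('bottle from knob',p+.045*ex-.095*ey)
robot.gripper_to(.085); robot.servo_line(p+[0,0,.07],max_speed=.15)
V={}; 
for k,off in enumerate([(-.09,.05),(-.07,-.05)]):
    cam=np.array([.618,-.1185,.44])+off[0]*ex+off[1]*ey
    pos=cam-R@H[:3,3]; pos[2]=.30
    robot.move_pose(pos,O); robot.pause(.25)
    o=sensors.observe(); im=vision.capture('wrist'); cv2.imwrite(f'pics/v{k}.png',im); Pw=P('wrist',o)
    for n,X in [('cap_center',[.618,-.1185,.1475]),('lock_knob',[.5459,-.0420,.1905])]:
        e=proj(Pw,np.array(X)); r=vision.tip_of('wrist',n)
        print(n,'expect',e,[(np.round(x['centre'],1),round(x['confidence'],2)) for x in r])
        r=[x for x in r if np.linalg.norm(x['centre']-e)<35]
        if r: V.setdefault(n,[]).append((Pw,r[0]['centre']))
for n,v in V.items():
    if len(v)==2: X=tri(*zip(*v)); print(n,X,[proj(a,X)-b for a,b in v])
print(sensors.observe()['time_s'])
a=cv2.imread('pics/v0.png');b=cv2.imread('pics/v1.png')
cv2.imwrite('pics/vv.png',cv2.resize(np.hstack([a,b]),(800,300),interpolation=cv2.INTER_AREA))
```

```text
bottle from knob [ 0.6196 -0.119   0.1812]
cap_center expect [345.6951   5.6379] [(array([389.8, 185.7]), 0.73), (array([268.8, 188.5]), 0.7), (array([347.4,   4.6]), 0.62)]
lock_knob expect [223.848   55.3434] [(array([222.9,  56.8]), 0.57)]
cap_center expect [226.4546  33.0428] [(array([319.8, 197. ]), 0.74), (array([227.8,  33.7]), 0.57)]
lock_knob expect [93.745  84.4697] [(array([94.5, 82.3]), 0.74)]
cap_center [ 0.6181 -0.1198  0.1489] [array([0.1413, 0.8212]), array([-0.1364, -0.7352])]
lock_knob [ 0.5463 -0.0401  0.1859] [array([-0.2657, -1.636 ]), array([0.3418, 1.4943])]
12.9833
```

View pics/vv.png

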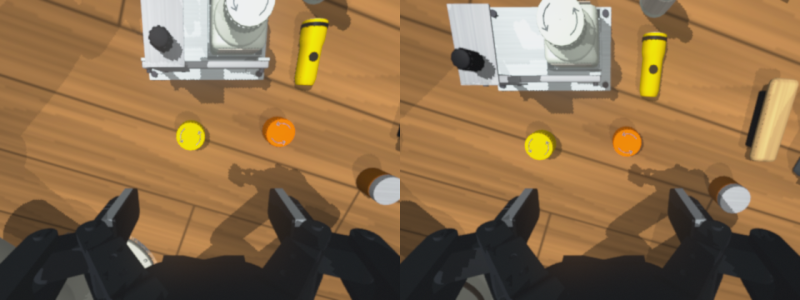

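The lock is at its end stop and the white cap is clear at about (0.6187, -0.1194, 0.148). Next is to grip, press and turn it.

Run:
```python
from h import *
np.set_printoptions(precision=4,suppress=True)
y=np.radians(18); O=ori(y)
c=np.array([.6187,-.1194,.127])
def S(m):
    o=sensors.observe(); print(m,round(o['time_s'],2),o['tcp_pos'],'F',o['force'],'T',o['wrist_torque'],'gap',round(o['finger_gap'],4),'gf',round(o['gripper_force'],1)); return o
robot.move_pose(c+[0,0,.11],O)
hit=robot.servo_line(c,max_speed=.08,contact_N=12); S(f'down {hit}')
if hit: raise SystemExit
robot.gripper_to(.045,60); o=S('grip')
p=np.array(o['tcp_pos'])
if o['finger_gap']<.05: raise SystemExit
robot.servo_line(np.r_[c[:2],p[2]-.005],max_speed=.02); robot.pause(.3); o=S('press'); 
print(o['q'])
```

```text
down False 15.21 [ 0.6189 -0.1195  0.1275] F [-0.0083  0.7899  0.5425] T [-0.0202 -0.0458 -0.0066] gap 0.0852 gf 0.0
grip 15.6 [ 0.6188 -0.1194  0.1274] F [-1.2298  0.251   4.517 ] T [ 0.092   0.2428 -0.0348] gap 0.0533 gf 62.5
press 16.27 [ 0.6189 -0.1194  0.1231] F [-3.0508  0.8833  8.968 ] T [ 0.0834  0.381  -0.0088] gap 0.053 gf 63.0
[-0.3128  0.3192  1.452  -0.      1.3696  0.9438]
```

Run:
```python
from h import *
np.set_printoptions(precision=4,suppress=True)
def S(m):
    o=sensors.observe(); print(m,round(o['time_s'],2),o['tcp_pos'],'F',o['force'],'T',o['wrist_torque'],'gap',round(o['finger_gap'],4),'gf',round(o['gripper_force'],1)); return o
q0=np.array(sensors.observe()['q'])
for a in (22,44,66):
    q=q0.copy(); q[5]-=np.radians(a); robot.move_j(q); S(a)
robot.pause(.2); o=S('turned')
cv2.imwrite('pics/t1.png',vision.capture('wrist'))
p=np.array(o['tcp_pos'])
print(robot.servo_line(p+[0,0,.02],max_speed=.03,contact_N=25)); S('lift20')
cv2.imwrite('pics/t2.png',vision.capture('wrist'))
```

```text
22 16.74 [ 0.6193 -0.1196  0.1238] F [-0.3539  0.0548  7.5188] T [0.0362 0.0486 0.0444] gap 0.0532 gf 63.0
44 17.21 [ 0.6193 -0.1196  0.1238] F [0.0055 0.3829 8.2292] T [0.0352 0.0496 0.0326] gap 0.0531 gf 63.0
66 17.68 [ 0.6193 -0.1196  0.1238] F [0.1158 0.4413 7.541 ] T [ 0.0347  0.0201 -0.0043] gap 0.0531 gf 63.0
turned 17.88 [ 0.6193 -0.1196  0.1238] F [-0.0239  0.689   7.7738] T [0.0508 0.0369 0.079 ] gap 0.053 gf 63.0
False
lift20 18.77 [ 0.6192 -0.1196  0.1436] F [ 0.1746  0.7077 -0.4644] T [ 0.0204 -0.0294  0.0401] gap 0.0534 gf 62.7
```

Run:
```python
from h import *
o=sensors.observe(); p=np.array(o['tcp_pos'])
robot.servo_line(p+[0,0,.082],max_speed=.06); robot.pause(.5)
o=sensors.observe(); print(o['time_s'],o['tcp_pos'],o['force'],o['finger_gap'],o['gripper_force'])
im=vision.capture('side')
r=vision.tip_of('side','cap_center'); print([(np.round(x['centre']),x['confidence']) for x in r], proj(P('side'),np.array([.619,-.1195,.249])))
cv2.imwrite('pics/s2.png',cv2.resize(im[140:320,180:400],None,fx=3,fy=3,interpolation=cv2.INTER_CUBIC))
```

```text
20.825 [ 0.61918751 -0.11948662  0.22549987] [-0.11728337  0.27717297 -1.18427478] 0.05329626881158627 62.700433605350554
[(array([292., 197.]), 0.92), (array([217., 270.]), 0.8), (array([236., 311.]), 0.67)] [294.0506355  194.47024571]
```

View pics/s2.png

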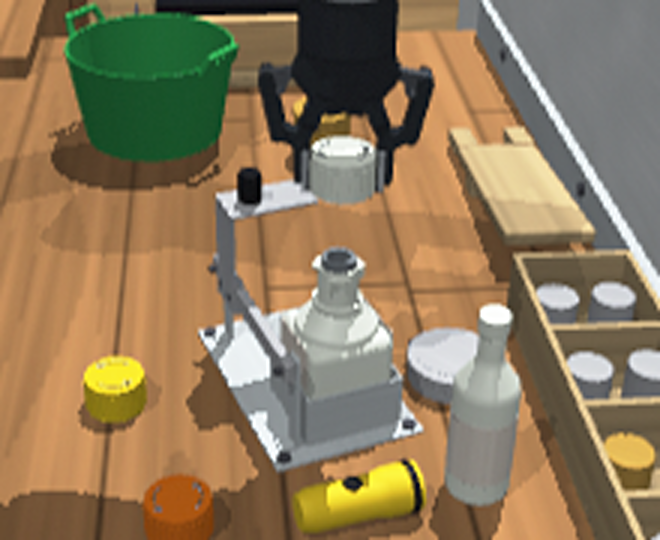

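The crop shows the white cap upright in the fingers at (342,172), the open bottle mouth below at (338,262), and the lock at its far end. I'm handing the job in.

```bash
python3 -c "
from rig import job
print(job.finish_job())"
```

```text
the job is handed in; nothing more can be done
None
```

I handed the job in at about 21 s: the lock is at its far end stop, and the cap was pressed, turned about 66° and lifted off. The gripper is holding it upright about 10 cm above the open bottle; the judge's verdict was not shown.

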